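# Open the pet carrier's double-locked roof gate and hold it wide

## Task

Get the small-animal carrier ready for its passenger: squeeze the safety catch on the roof gate back to its thumb post, then squeeze the two latch tabs together so that both bolts draw in, swing the gate up past its half-open detent and hold it wide open, nearly upright. Finish while still holding the gate, because its sprung hinge pulls it shut, and leave the bowl, the storage tub and the tins where they stand.

Things in the scene. Friction and masses are not known exactly. Their poses are not given: they have to be found in the camera images.
- carrier: Small-animal travel carrier, fast on the worktop: grey tray, clear walls, flat grey roof 250 (x) by 300 (y) mm, 150 mm above the worktop. Origin: centre of its underside; x runs from the gate's free edge to its hinge, which is on the side away from the robot; y to the left, z up. Yaw within 0.3 rad. Two grey cheeks stand 52 mm above the roof beside the gate, at x 21 to 51 mm, y 113 mm and more.
- gate (a joint): Opening angle of the gate, rad: 0 shut and flat; grows as the free edge swings up towards the hinge side; stop at 1.45. A sprung detent plunger in the left cheek resists from about 0.45 and is passed by 0.7; passing takes 4 to 8 N at the latch tabs. A closing spring and its weight (0.27 to 0.4 kg with catches) pull the gate shut from every angle: let go, it falls shut.
- gate_hinge (a point): Middle of the gate's hinge axis, 85 mm along the carrier's +x from its origin, 153 mm above the worktop. The axis lies along the carrier's y. This point's axes turn with the gate and equal the carrier's when it is shut.
- safety (a joint): Travel of the safety catch, m: 0 locked (starts at 0 to 0.002), 0.018 fully squeezed; from 0.015 it leaves the latch tabs free. It slides along the carrier's +x, towards the hinge and thumb post, against 3.5 N of friction, and stays where it is put. While forward, its steel head fills the gap between the latch tabs, which then cannot be squeezed.
- safety_tab (a point): On the safety catch's upright white tab, 8 mm thick (x), 26 mm wide (y), 8 to 54 mm above the hinge axis; this point is 42 mm above the axis, on the middle line, 88 mm from the axis when locked. Pinch it with the thumb post along x: 46 mm over both when locked, 28 mm when squeezed. From its foot a flat bar (top 12 mm above the axis) runs forward to the head between the latch tabs.
- thumb_post (a point): On the fixed upright thumb post of the safety catch, part of the gate and as tall as the tab: 8 mm thick (x), 26 mm wide (y); this point is 42 mm above the hinge axis, on the middle line, 50 mm from the axis.
- latch_left (a joint): Travel of the left latch tab and its bolt, m: 0 locked, 0.012 fully squeezed inward (towards the carrier's -y); from 0.007 its bolt is clear of the keeper. A spring pushes it out again with 4.5 to 8 N, so keep squeezing until the gate has begun to lift. Both bolts must be in together to free the gate.
- latch_right (a joint): The same for the right latch tab, which moves towards the carrier's +y.
- left_tab (a point): On the left (+y) latch tab, upright, white, 8 mm thick (y), 22 mm wide (x), 8 to 54 mm above the hinge axis; when locked this point is 42 mm above the axis, 155 mm from it, 26 mm off the middle line. Pinch both tabs together along y: 60 mm over both when locked, 36 mm squeezed. Pinched, they are the handle for the gate and may turn in the grip.
- right_tab (a point): The same point on the right (-y) latch tab. From each tab's foot a 7 mm steel bolt rod (axis 12.5 mm above the hinge axis) runs outward to 110 mm from the middle line, under a steel keeper hoop that stands 24.5 mm above the roof.
- stand: Raised bamboo stand, 190 x 190 mm and 80 mm high, fixed; origin at the centre of its underside.
- bowl: White ceramic bowl, 140 mm across and 55 mm high, resting loose in the stand with its underside 45 mm above the worktop; origin at the centre of its underside. Leave it alone.
- tub: Closed grey storage tub with a lid button, 128 x 168 x 113 mm high, loose; origin at the centre of its underside. Leave it alone.
- tall_tin: Closed tin, 74 mm across and 108 mm high, loose; origin at the centre of its underside. Leave it alone.
- flat_tin: Closed flat tin, 84 mm across and 40 mm high, loose; origin at the centre of its underside. Leave it alone.
- gate_edge (a point): Middle of the free edge of the roof gate, level with the hinge axis. The gate is a white frame with steel wires, 186 mm from hinge axis to this edge, 200 mm wide, its top 7 mm above the hinge axis; the catches stand on a plate down its middle.

How it is judged:
By the outcome, as a careful person would: the job done as asked, in the order asked, and still so for the second after the job is handed in, while the arm keeps its last pose, push and grip.
It also fails if it takes over 38 s, if anything falls off the work surface, if the arm or the gripper's body presses on something with over 40 N, if the wrist force passes 120 N, or if a joint passes its speed limit or range.

## Robot

A 7-joint arm with a two-finger parallel gripper is mounted at the origin on the work surface. World frame = base frame: x ahead of the robot, y to its left, z up, the work surface at z = 0. Lengths are in m, angles in rad, forces in N, time in s.
With the tool pointing down it reaches from about 0.425 to 0.95 m from the base axis. Payload 4.7 kg.
Tool frame: the origin (TCP) lies midway between the tips of the shut fingers; the grasp point (between the pads) lies 19 mm behind it; z points along the fingers, y is the line along which they close (so a half turn about z gives the same grasp; the last joint's range is limited). The gripper opens to 87 mm and grips with 3 to 60 N. Pads are 19 mm wide; open, the fingers measure 117 mm over their backs; the gripper's body (75 mm by 190 mm) begins 51 mm behind the grasp point.
Start: joints at [-1.219, 0.469, -0.049, 1.532, 0.024, 1.141, -0.082], TCP at [0.251, 0.627, 0.223] pointing down, gripper open.
Joint ranges: [-2.59, 2.59], [-0.33, 1.99], [-1.39, 1.29], [0.1, 2.45], [-1.04, 4.18], [0.21, 1.99], [-2.66, 2.66]. Speed limits (rad/s): [2.57, 2.57, 3.14, 3.14, 3.14, 3.14, 3.14].

## Interface

Orientations are given as a rotation vector (axis times angle).
In Python, from bench import r, jaws, kin, vision, models gives the robot as it stands. Calls block until the motion is done:
- r.move_ptp(position, orientation): joint-space move of the TCP to a pose.
- r.servo_line(position, speed=0.15, rotation=None): straight line of the TCP; rotation=None keeps the orientation; speed is the mean speed in m/s.
- r.goto_joints(angles): joint-space move.
- jaws.command_gripper(opening, strength=None): finger opening in m; strength is the grip in N (None keeps the last); returns when the fingers have stopped.
- r.wait(seconds).
- kin.inverse_kinematics(position, orientation): joint angles nearest the present ones, or None.
- r.observe(): the state.
- vision.read_camera(name): name is "side" or "top" or "wrist"; returns a dict with "color" (384x512x3 uint8, red, green, blue), "depth" (384x512 float32, m along the optical axis (not along the pixel's ray), 0 where there is no reading), "fovy" (degrees; the focal length in pixels is half the picture's height over the tangent of half this angle, whatever the lens; pixels are square), "cx", "cy" (the principal point, pixels), "rvec" (rotation vector, rad) and "tvec" (3), from world to camera coordinates, as OpenCV has them. Camera axes: x right, y down, z forward; pixel columns grow to the right and rows downward; lengths in m; the calibration is good to about 2 mm. A picture is of the moment at which its call begins.
A pose or a line that the arm cannot do raises r.MotionError and nothing moves.
- r.hand_in(): hands the job in; it is judged then, once.
Trained networks look in the newest picture that a camera, given by its name, has taken for a name from the list of things; names that differ only in an ending like _2 or _b are one class to them, and where a whole thing is asked for, a point or a joint stands for the part that bears it (a point fixed in the world has none). Each returns a list of dicts, best first, with "score" (0 to 1); they miss things now and then, are a little off and sometimes report something else, mostly with a low value. They report only what shows in the picture. A call takes as long as a camera call.
- models.recognise(query, camera): "extent" ([left, top, right, bottom] in pixels, round what is visible of it).
- models.masks_of(query, camera): "mask" (384x512 bool, what is visible of it) and "extent" ([left, top, right, bottom] in pixels, round what is visible of it).
The state is a dict: "time": time; "joints": joint angles; "qvel": joint speeds; "effort": joint torques, N m; "ee_pos": TCP position; "eef_rot": TCP orientation; "ft_force": force on the tool from outside, world axes, zero at the start; "ft_torque": the same for the moment, N m; "grip_width": finger opening in m; "grip_force": force on a finger pad.
Only numpy, scipy, OpenCV 4.12 (cv2) and the standard library are available. Lean on these libraries where they do the work, as an engineer would, in place of code of your own. Each camera call takes 0.05 s, during which the arm holds its last target. There are 200 camera calls.

## Working session

There is one attempt and no reset: what is moved stays moved. The work goes in short steps, each a Python script; the robot and the scene stay as the last script left them, time stands still between calls to the robot, and variables do not carry over. Pictures are saved under pics/ and viewed, at most 10 in all, crops included, and the job is handed in when it is done.

```bash
ls; mkdir -p pics
python3 - <<'E'
from bench import r,jaws,kin,vision,models
import cv2,numpy as np
s=r.observe();print(s)
out=[]
for n in("top","side"):
    d=vision.read_camera(n);np.savez(f"{n}.npz",**d);out.append(d["color"][:,:,::-1])
    print(n,d["fovy"],d["cx"],d["cy"],d["rvec"],d["tvec"])
    for q in("safety_tab","thumb_post","left_tab","right_tab","carrier","gate"):
        print(q,[(np.round(e["extent"]),round(e["score"],2)) for e in models.recognise(q,n)[:2]])
cv2.imwrite("pics/top.png",cv2.resize(out[0],(768,576)));cv2.imwrite("pics/side.png",cv2.resize(out[1],(768,576)))
E
```

```text
bench.py
pics
{'time': 0.0, 'joints': array([-1.21889543,  0.46948799, -0.04859501,  1.53372557,  0.02413282,
        1.14098333, -0.08230515]), 'qvel': array([0.00096906, 0.0016514 , 0.00065679, 0.00034582, 0.00173295,
       0.00018945, 0.00134722]), 'effort': array([-3.19419286e-06, -5.07987714e+01, -8.04776419e-02, -2.36152089e+01,
       -6.12010527e-02,  3.81716096e-02,  1.64287458e-04]), 'ee_pos': array([0.25064509, 0.62607832, 0.22145467]), 'eef_rot': array([-0.59443683, -3.08455612,  0.00313824]), 'ft_force': array([ 0.80223371, -0.17331742,  0.16497105]), 'ft_torque': array([ 0.01893394, -0.01361564, -0.01724018]), 'grip_force': 0.0, 'grip_width': 0.08718422536290818}
top 43.02668902163434 253.85761305176894 183.61230530805594 [ 2.1298381  -2.17043756  0.14221173] [0.00711122 0.59755949 1.62987125]
safety_tab [(array([277., 198., 291., 226.]), 0.56)]
thumb_post [(array([252., 173., 317., 236.]), 0.93), (array([332., 143., 356., 168.]), 0.62)]
left_tab []
right_tab [(array([330., 141., 352., 170.]), 0.64), (array([293., 216., 314., 222.]), 0.47)]
carrier [(array([231., 156., 340., 245.]), 0.79)]
gate [(array([248., 172., 314., 232.]), 0.94)]
side 46.24821165047619 264.71776592852495 197.23936022420983 [ 2.16305084 -0.78030374  0.3638539 ] [-0.42138101  0.33599851  1.15320844]
safety_tab [(array([259., 200., 287., 228.]), 0.73)]
thumb_post [(array([232., 185., 323., 254.]), 0.64)]
left_tab [(array([231., 186., 322., 255.]), 0.69), (array([251., 206., 260., 220.]), 0.58)]
right_tab [(array([268., 220., 283., 238.]), 0.45)]
carrier [(array([213., 174., 354., 304.]), 0.85)]
gate [(array([232., 187., 322., 253.]), 0.81)]
```

View pics/top.png

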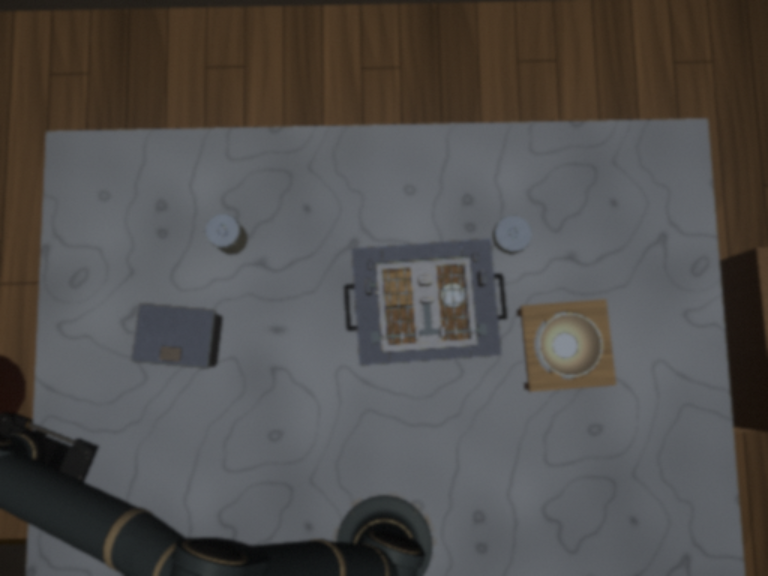

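View pics/side.png

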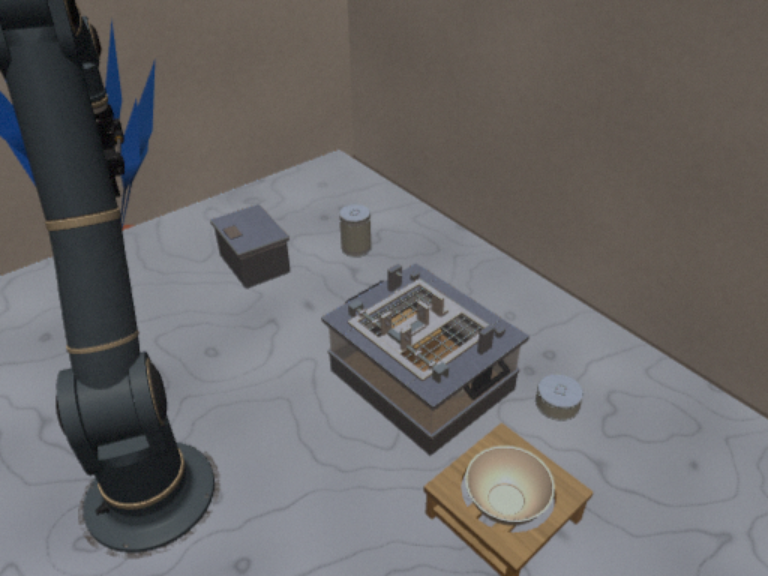

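The top view shows the carrier roof at about (352–500, 240–363) in the enlarged picture, nearly square to the robot, with the gate in the middle. The side view shows the tabs standing on the gate at about (355–445, 290–345). Next I fit the roof from the depth.

```bash
cat > h.py <<'E'
import numpy as np,cv2
from scipy.spatial.transform import Rotation as R
def cloud(d):
    z=d["depth"];h,w=z.shape;f=h/2/np.tan(np.radians(float(d["fovy"]))/2)
    u,v=np.meshgrid(np.arange(w),np.arange(h))
    P=np.stack([(u-d["cx"])/f*z,(v-d["cy"])/f*z,z],-1)
    W=(P-d["tvec"])@R.from_rotvec(d["rvec"]).as_matrix()
    W[z<=0]=np.nan
    return W
def proj(d,X):
    f=d["depth"].shape[0]/2/np.tan(np.radians(float(d["fovy"]))/2)
    C=np.asarray(X)@R.from_rotvec(d["rvec"]).as_matrix().T+d["tvec"]
    return np.stack([C[:,0]/C[:,2]*f+d["cx"],C[:,1]/C[:,2]*f+d["cy"]],-1)
E
python3 - <<'E'
from h import *
for n in("top","side"):
    d=dict(np.load(n+".npz"));W=cloud(d)
    m=(W[...,2]>.140)&(W[...,2]<.16)&(W[...,0]>.3)&(W[...,0]<.9)&(abs(W[...,1])<.3)
    k,l,st,_=cv2.connectedComponentsWithStats(m.astype(np.uint8));i=1+st[1:,4].argmax();m=l==i
    p=W[m];print(n,m.sum(),np.median(p[:,2]),cv2.minAreaRect((p[:,:2]*1000).astype(np.float32)))
    t=W[(W[...,2]>.175)&(W[...,0]>.4)&(W[...,0]<.9)&(abs(W[...,1])<.3)]
    print(len(t));print(np.round(t[::max(1,len(t)//40)],3).tolist())
E
```

```text
top 4736 0.1507919870131721 ((527.8724365234375, -96.19932556152344), (250.5924072265625, 313.44964599609375), 3.1030967235565186)
231
[[0.583, -0.21, 0.199], [0.579, -0.212, 0.204], [0.577, -0.215, 0.203], [0.573, -0.215, 0.203], [0.571, -0.216, 0.196], [0.568, -0.215, 0.199], [0.569, 0.02, 0.2], [0.566, -0.107, 0.204], [0.564, -0.218, 0.201], [0.563, -0.082, 0.204], [0.563, -0.097, 0.201], [0.56, -0.208, 0.208], [0.563, 0.02, 0.198], [0.559, -0.094, 0.209], [0.56, -0.208, 0.184], [0.56, 0.03, 0.199], [0.561, 0.014, 0.191], [0.558, -0.088, 0.193], [0.559, -0.105, 0.184], [0.557, 0.026, 0.198], [0.557, 0.011, 0.192], [0.553, 0.023, 0.205], [0.55, 0.02, 0.203], [0.544, 0.027, 0.199], [0.542, 0.021, 0.188], [0.528, -0.108, 0.206], [0.526, -0.096, 0.203], [0.523, -0.084, 0.208], [0.523, -0.099, 0.203], [0.521, -0.087, 0.193], [0.52, -0.103, 0.196], [0.47, -0.205, 0.176], [0.467, -0.211, 0.178], [0.465, -0.076, 0.205], [0.464, -0.214, 0.177], [0.461, -0.123, 0.193], [0.461, -0.215, 0.175], [0.458, -0.076, 0.206], [0.459, 0.019, 0.183], [0.456, -0.073, 0.204], [0.455, -0.205, 0.177], [0.4
[... 508 characters left out ...]
-0.092, 0.189], [0.558, -0.093, 0.186], [0.556, -0.091, 0.182], [0.525, -0.1, 0.202], [0.52, -0.094, 0.197], [0.562, -0.11, 0.184], [0.556, -0.112, 0.185], [0.56, -0.108, 0.176], [0.46, -0.077, 0.205], [0.455, -0.079, 0.205], [0.447, -0.076, 0.204], [0.522, -0.112, 0.186], [0.522, -0.112, 0.182], [0.527, -0.112, 0.176], [0.451, -0.084, 0.193], [0.446, -0.082, 0.187], [0.577, -0.213, 0.199], [0.576, -0.217, 0.2], [0.57, -0.219, 0.201], [0.561, -0.217, 0.202], [0.46, -0.135, 0.199], [0.448, -0.133, 0.201], [0.569, -0.221, 0.192], [0.555, -0.217, 0.194], [0.456, -0.132, 0.188], [0.575, -0.224, 0.184], [0.555, -0.224, 0.192], [0.465, -0.133, 0.177], [0.454, -0.134, 0.18], [0.451, -0.133, 0.178]]
```

```bash
cat >> h.py <<'E'
O=np.array([.528,-.098,0.]);YAW=.053
def world(p): return O+R.from_euler("z",YAW).apply(p)
def ori(phi,close,s=1):
    "tool z = forward-tilted by phi from down; close 'x' or 'y' in carrier axes"
    z=np.array([np.sin(phi),0,-np.cos(phi)])
    y=s*np.array([1.,0,0]) if close=="x" else s*np.array([0,1.,0])
    M=np.stack([np.cross(y,z),y,z],1)
    return (R.from_euler("z",YAW)*R.from_matrix(M)).as_rotvec(), R.from_euler("z",YAW).apply(z)
def grasp(p,phi,close,s=1):
    "TCP pose that puts the grasp point at carrier-frame p"
    rv,z=ori(phi,close,s); return world(p)+.019*z, rv
def tabs(th,rad=.155,h=.042):
    return np.array([.085-rad*np.cos(th)+h*np.sin(th),0,.153+rad*np.sin(th)+h*np.cos(th)])
E
python3 - <<'E'
from h import *
from bench import r,kin
np.set_printoptions(precision=2,suppress=True)
for s in(1,-1):
    for h in(.295,.195): print("safe",s,h,kin.inverse_kinematics(*grasp([.025,0,h],0,"x",s)))
    for th in(0,1.35):
        for phi in(-.6,-.3,0,.3,.6,.9): print(s,th,phi,kin.inverse_kinematics(*grasp(tabs(th),phi,"y",s)))
E
```

```text
safe 1 0.295 [-0.46  0.27  0.7   1.77 -0.19  1.17  0.35]
safe 1 0.195 [-0.42  0.38  0.66  1.89 -0.28  0.97  0.43]
1 0 -0.6 [-0.16  0.51  0.33  1.76 -0.03  1.49  1.82]
1 0 -0.3 [-0.26  0.35  0.46  1.91 -0.09  1.21  1.86]
1 0 0 [-0.4   0.2   0.6   2.09 -0.15  0.9   1.91]
1 0 0.3 [-0.7   0.06  0.93  2.28 -0.24  0.55  2.03]
1 0 0.6 None
1 0 0.9 None
1 1.35 -0.6 [-0.1   0.67  0.28  1.18 -0.04  1.9   1.8 ]
1 1.35 -0.3 [-0.18  0.51  0.39  1.38 -0.11  1.58  1.83]
1 1.35 0 [-0.32  0.37  0.55  1.59 -0.2   1.25  1.89]
1 1.35 0.3 [-0.48  0.23  0.71  1.81 -0.29  0.89  1.97]
1 1.35 0.6 [-0.72  0.12  0.95  2.02 -0.5   0.51  2.19]
1 1.35 0.9 None
safe -1 0.295 [-0.74  0.39  1.12  1.78 -0.37  1.21 -2.6 ]
safe -1 0.195 [-0.7   0.54  1.12  1.9  -0.56  1.06 -2.44]
-1 0 -0.6 [-0.49  0.62  0.83  1.77 -0.21  1.5  -1.07]
-1 0 -0.3 [-0.59  0.46  0.92  1.93 -0.26  1.23 -1.06]
-1 0 0 [-0.68  0.26  0.96  2.1  -0.27  0.91 -1.08]
-1 0 0.3 [-0.72  0.06  0.95  2.28 -0.24  0.55 -1.11]
-1 0 0.6 None
-1 0 0.9 None
-1 1.35 -0.6 [-0.36  0.77  0.82  1.21 -0.27  1.92 -1.09]
-1 1.35 -0.3 [-0.43  0.6   0.83  1.39 -0.31  1.61 -1.12]
-1 1.35 0 [-0.51  0.42  0.84  1.6  -0.32  1.27 -1.14]
-1 1.35 0.3 [-0.52  0.23  0.75  1.81 -0.3   0.89 -1.16]
-1 1.35 0.6 [-0.49  0.1   0.68  2.02 -0.4   0.49 -1.05]
-1 1.35 0.9 None
```

Run:
```python
from h import *
from bench import r,vision
r.move_ptp(*grasp([.025,0,.30],0,"x"))
d=vision.read_camera("wrist");np.savez("wrist.npz",**d)
s=r.observe();print(s["time"],s["ee_pos"])
W=cloud(d);im=d["color"][:,:,::-1].copy()
iv=R.from_euler("z",YAW).inv()
m=(W[...,2]>.190)&(W[...,2]<.225);print(m.sum())
k,l,st,_=cv2.connectedComponentsWithStats(m.astype(np.uint8))
for i in range(1,k):
    if st[i,4]>60:
        p=iv.apply(W[l==i]-O)*1000;print(st[i],np.round(np.percentile(p,[3,97],axis=0)).tolist(),np.median(p[:,2]).round())
for p in([-.003,0,.207],[.035,0,.207],[-.07,.026,.207],[-.07,-.026,.207]):
    u=proj(d,[world(p)])[0];cv2.circle(im,tuple(int(a) for a in u),3,(0,0,255),-1)
cv2.imwrite("pics/w1.png",cv2.resize(im,(768,576)))
```

```text
3.5167 [ 0.55327622 -0.09559903  0.28083087]
2419
[252  53  37  31 736] [[23.0, 104.0, 192.0], [51.0, 123.0, 204.0]] 202.0
[138 165  30  13 326] [[-78.0, 22.0, 192.0], [-58.0, 29.0, 208.0]] 206.0
[222 183  11  32 305] [[-5.0, -12.0, 193.0], [3.0, 12.0, 208.0]] 207.0
[263 184   9  31 269] [[33.0, -12.0, 195.0], [40.0, 12.0, 208.0]] 207.0
[145 216  28  15 338] [[-78.0, -30.0, 191.0], [-58.0, -22.0, 208.0]] 205.0
[253 294  28  17 445] [[25.0, -125.0, 191.0], [51.0, -113.0, 204.0]] 202.0
```

View pics/w1.png

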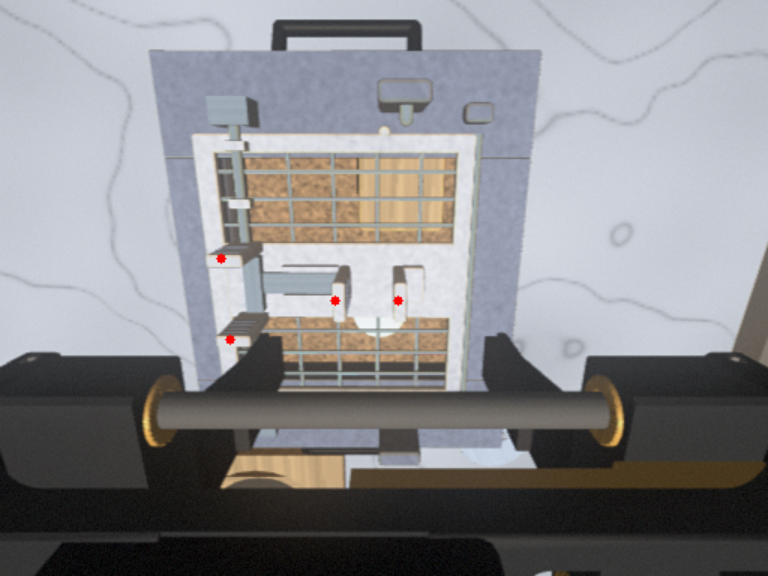

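The projected red dots lie on the tops of all four uprights: latch tabs (222, 258) and (230, 340), safety tab (335, 300), thumb post (398, 300). The carrier pose holds to within about 2 mm. Next I pinch the safety catch.

```bash
sed -i 's/O=np.array(\[.528/O=np.array([.5292/' h.py
python3 - <<'E'
from h import *
from bench import r,vision,jaws
p,rv=grasp([.024,0,.195],0,"x")
r.move_ptp(p+[0,0,.03],rv)
r.servo_line(p,.12)
s=r.observe();print(s["time"],s["ee_pos"]-p,s["ft_force"])
jaws.command_gripper(.02,20)
s=r.observe();print(s["time"],s["grip_width"],s["grip_force"],s["ft_force"])
r.wait(.2);print(r.observe()["grip_width"])
jaws.command_gripper(.087)
r.servo_line(p+[0,0,.11],.25)
d=vision.read_camera("wrist");np.savez("wrist.npz",**d)
s=r.observe();print(s["time"],s["ft_force"])
W=cloud(d);iv=R.from_euler("z",YAW).inv()
m=(W[...,2]>.190)&(W[...,2]<.225)
k,l,st,_=cv2.connectedComponentsWithStats(m.astype(np.uint8))
for i in range(1,k):
    if st[i,4]>60:
        q=iv.apply(W[l==i]-O)*1000;print(np.round(np.percentile(q,[3,97],axis=0)).tolist())
E
```

```text
4.3167 [ 0.00080242 -0.00019654  0.00117883] [-0.12818835  0.16684059 -0.45315771]
5.3083 0.027887512934807897 19.98498679335171 [-0.37436116  0.15005794 -0.37659182]
0.02768797947628167
7.325 [-0.1073034   0.10252838 -0.23242603]
[[22.0, 104.0, 192.0], [49.0, 124.0, 204.0]]
[[-79.0, 22.0, 192.0], [-59.0, 30.0, 208.0]]
[[12.0, -12.0, 193.0], [19.0, 12.0, 208.0]]
[[31.0, -12.0, 194.0], [39.0, 12.0, 208.0]]
[[-79.0, -30.0, 190.0], [-59.0, -22.0, 208.0]]
[[23.0, -123.0, 191.0], [50.0, -113.0, 204.0]]
```

The safety catch is fully back: grip width was 27.9 mm, and the tab now sits 20 mm from the post, centre to centre. Next I squeeze the latch tabs.

Run:
```python
from h import *
from bench import r,vision,jaws
p,rv=grasp(tabs(0),0,"y")
r.move_ptp(p+[0,0,.06],rv)
r.servo_line(p,.12)
s=r.observe();print(s["time"],s["ee_pos"]-p,s["ft_force"],s["joints"].round(2))
jaws.command_gripper(.03,40)
s=r.observe();print(s["time"],s["grip_width"],s["grip_force"],s["ft_force"])
if s["grip_width"]<.040:
    for th in(.12,.3):
        p,rv=grasp(tabs(th),-.4*th/1.38,"y")
        r.servo_line(p,.08,rv)
        s=r.observe();print(th,s["time"],(s["ee_pos"]-p).round(4),s["ft_force"].round(1),s["ft_torque"].round(1),s["grip_width"].round(4))
    im=vision.read_camera("side");np.savez("s1.npz",**im);cv2.imwrite("pics/s1.png",cv2.resize(im["color"][100:330,150:410,::-1],None,fx=2.5,fy=2.5,interpolation=2))
```

```text
9.3 [ 0.0005091  -0.00017001  0.00037281] [ 0.58919599 -0.14232049  0.60441811] [-0.28  0.19  0.47  2.08 -0.11  0.89  1.87]
10.3167 0.03209226335367534 40.00059331767261 [-1.53589519 -1.19933425  3.71464276]Traceback (most recent call last):
  File "<stdin>", line 13, in <module>
AttributeError: 'float' object has no attribute 'round'
```

Run:
```python
from h import *
from bench import r,vision,jaws
np.set_printoptions(precision=3,suppress=True)
s=r.observe();print(s["time"],s["ee_pos"]-grasp(tabs(.12),-.4*.12/1.38,"y")[0],s["ft_force"],s["ft_torque"],s["grip_width"])
p,rv=grasp(tabs(.3),-.4*.3/1.38,"y")
r.servo_line(p,.08,rv)
s=r.observe();print(s["time"],s["ee_pos"]-p,s["ft_force"],s["ft_torque"],s["grip_width"])
im=vision.read_camera("side");np.savez("s1.npz",**im);cv2.imwrite("pics/s1.png",cv2.resize(im["color"][100:330,150:410,::-1],None,fx=2.5,fy=2.5,interpolation=2))
```

```text
10.7083 [-0.002 -0.    -0.001] [-2.699 -2.46  -2.44 ] [-0.474  0.876  0.028] 0.03210170465787111
11.2167 [-0.003 -0.    -0.001] [-8.006 -2.268  0.699] [-0.485  1.825  0.084] 0.031953978831611114
```

View pics/s1.png

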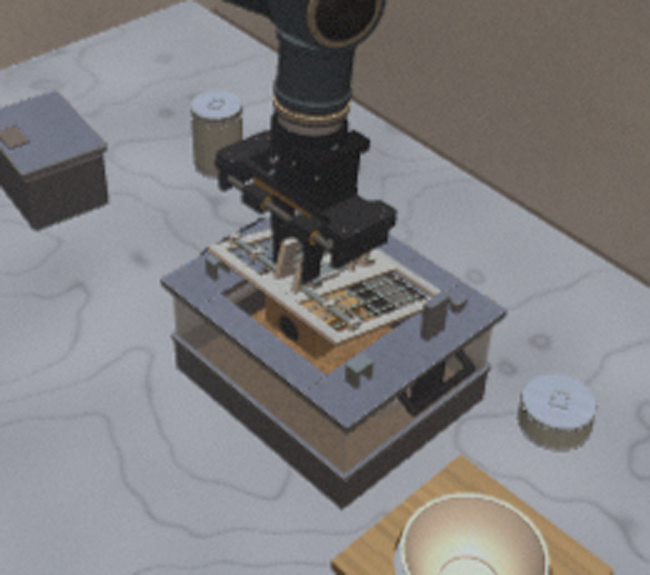

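The gate's free edge at about (330, 330) is lifted clear of the roof and the tabs at about (290, 260) are still in the grip. I carry on along the arc through the detent.

Run:
```python
from h import *
from bench import r,vision,jaws
np.set_printoptions(precision=3,suppress=True)
for th in(.45,.6,.75,.9,1.05,1.2,1.3,1.38):
    p,rv=grasp(tabs(th),-.4*th/1.38,"y")
    r.servo_line(p,.08,rv)
    s=r.observe();print(th,round(s["time"],2),s["ee_pos"]-p,s["ft_force"],s["ft_torque"],round(s["grip_width"],4))
    if np.linalg.norm(s["ft_force"])>40 or abs(s["grip_width"]-.032)>.004: print("stop");break
for n in("side","top"):
    d=vision.read_camera(n);np.savez(n+"2.npz",**d)
    if n=="side":cv2.imwrite("pics/s2.png",cv2.resize(d["color"][60:330,150:410,::-1],None,fx=2.2,fy=2.2,interpolation=2))
```

```text
0.45 11.71 [-0.004 -0.    -0.   ] [-11.567  -2.241   3.787] [-0.38   2.449  0.079] 0.0325
0.6 12.15 [-0.004 -0.001  0.   ] [-13.822  -2.006   6.518] [-0.305  3.089  0.132] 0.0326
0.75 12.59 [-0.003 -0.     0.001] [-12.608  -1.057  10.826] [-0.189  2.98   0.038] 0.0324
0.9 13.03 [-0.002 -0.     0.002] [-9.234  0.075 12.309] [-0.076  2.691  0.012] 0.0324
1.05 13.47 [-0.001 -0.     0.003] [-6.976 -0.492 12.592] [-0.108  2.255  0.045] 0.0325
1.2 13.92 [ 0.    -0.     0.003] [-5.784 -0.482 12.578] [-0.105  1.816  0.046] 0.0322
1.3 14.26 [ 0.001 -0.     0.003] [-3.159 -0.495 12.321] [-0.06   1.583 -0.035] 0.0325
1.38 14.57 [ 0.001 -0.     0.003] [-2.768 -0.202 12.456] [-0.073  1.518  0.064] 0.0324
```

View pics/s2.png

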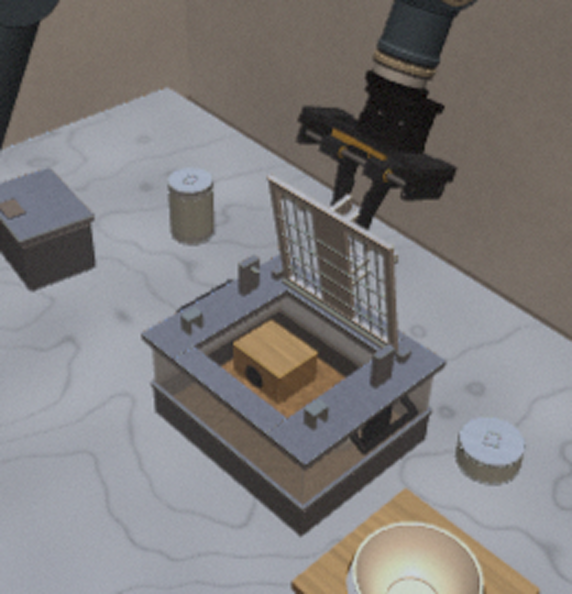

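The gate stands nearly upright, from its hinge at about (340, 320) up to its top edge at about (330, 210), with the fingers holding the tabs behind it. The bowl, tub and tins have not moved. I'll measure the angle from the depth, then hand in.

Run:
```python
from h import *
from bench import r
d=dict(np.load("side2.npz"));W=cloud(d)
q=R.from_euler("z",YAW).inv().apply(W.reshape(-1,3)-O)
q=q[(abs(q[:,1])<.1)&(q[:,2]>.18)&(q[:,2]<.345)&(q[:,0]>-.02)&(q[:,0]<.11)]
for _ in range(4):
    a,b=np.polyfit(q[:,2],q[:,0],1);e=q[:,0]-a*q[:,2]-b;print(len(q),np.arctan2(1,-a),a*.153+b);q=q[abs(e)<max(2*np.median(abs(e)),.004)]
r.wait(.5);s=r.observe();print(s["time"],s["ee_pos"],s["grip_width"],s["ft_force"])
print(q[:,2].max())
```

```text
1802 1.5038658917343022 0.07412879566967825
1507 1.3965859527148703 0.08117161496270045
1375 1.385900392255757 0.08173791894733246
1351 1.3843772103783674 0.08183401690299291
15.1667 [ 0.6189931  -0.09326815  0.29903907] 0.03218306224964693 [-2.48882676  0.1909068  11.97177697]
0.33630033455500474
```

The gate stands at about 1.38 rad and is stable, at 15 s on the clock.

```bash
python3 -c "
from bench import r
print(r.hand_in())"
```

```text
the job is handed in; nothing more can be done
None
```

The safety catch is squeezed back to its thumb post, both bolts are drawn in, and the gate is held open at about 1.38 rad; I handed the job in at about 15 s with the gate still gripped, and the bowl, tub and tins look untouched in the last side view.

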